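# Load the spice rack and snap its guard bar into the spring clips

### The job

Stand the jar with the yellow lid upright on the cork disc in the empty place of the wooden spice rack, then take the guard bar by its black grip and press it down between the two steel spring clips at the front of the rack until both its ends have snapped in and it rests fully home, level. Press gently, by feel: the clip frame may be set at any height and cracks if it is pressed much harder than the snap needs. Let go of everything at the end, and leave the other jars and the things around standing where they are.

Things in the scene. Friction and masses are not known exactly. Their poses are not given: they have to be found in the camera images.
- rack: Low open wooden spice rack, fixed, 236 mm wide (its y), 84 mm deep (its x). Origin: centre of its underside; front looks along its -x. Tray floor 8 mm up; three jar places at y = -56, 0, +56 mm, x = 0; side walls 29 mm, back wall 42 mm high. In front a grey plastic frame holds two steel spring clips and two saddles. It cracks at 35 N, some 20 N of push besides the clips' grip.
- low_seat (a point): Point fixed to the rack, midway between the saddles, 48 mm ahead of the rack's origin (-x) and 38 mm up: the saddle floors' LOWEST setting. The frame, both saddles alike, is set 0 to 30 mm above it; no reading tells how much. Saddles: U-shaped, at y = +-84 mm, 12 mm long, 23 mm wide inside, flared lips to 18 mm above their hard floor; the bar's round ends lie in them.
- clip_left (a joint): Outward lean (rad) of the clip on the rack's +y side: steel leaf with round nose, 4 mm radius, 15.5 mm above the saddle floor; gap between the two noses 183 mm. 0 at rest, 0.11 fully spread, under 0.05 once home. The bar meets the noses with its underside 14.5 mm above the floor; 4 to 14 N spread both; below 5 mm they pull it down.
- clip_right (a joint): Outward lean of the clip on the rack's -y side: the same.
- guard_bar: Loose wooden bar, 192 mm long (its y), 0.18 to 0.26 kg, standing on its flat underside. Origin: underside centre, z up. Middle 120 mm long, 26 wide, 20 high; ends are steel rods of 20 mm diameter, axis 10 mm up, the last 6 mm conical. Black upright grip on top in the middle, 30 mm along y, 14 mm thick, 20 to 56 mm above the origin: pinch it along y. Fits either way round.
- spice_a: Round glass spice jar with a yellow lid, 42 mm diameter, 106 mm high, loose, under 0.4 kg, standing on the range top. Origin: centre of the underside; z up. It goes on the cork disc.
- cork_pad: Thin cork disc, 44 mm diameter, fixed on the tray floor, which marks the empty one of the three places; origin at its centre on the tray floor. It is flat (1 mm).
- spice_b: Spice jar with a black lid, 40 mm diameter, 105 mm high, loose, standing in one of the rack's places; leave. Origin: centre of the underside.
- spice_c: Spice jar with a whitish lid, 44 mm diameter, 109 mm high, loose, standing in one of the rack's places; leave. Origin: centre of the underside.
- pepper_mill: Dark wooden pepper mill, 58 mm diameter, 180 mm high; leave. Origin: centre of the underside.
- tin_tomato: Food tin, 75 mm diameter, 110 mm high; leave. Origin: centre of the underside.
- salt_shaker: Glass salt shaker, 44 mm diameter, 90 mm high; leave. Origin: centre of the underside.
- honey_jar: Jar with a red lid, 60 mm diameter, 86 mm high; leave. Origin: centre of the underside.
- oil_bottle: Tall glass oil bottle with cork, 61 mm diameter, 264 mm high; leave. Origin: centre of the underside.
- ramekin_0: White ramekin, 80 mm diameter, 42 mm high; leave. Origin: centre of the underside.
- onion: Red onion, 78 mm across, 84 mm high; leave. Origin: centre of the underside.
Not all that is in view belongs to the job. Leave any pink look-alike of the spice_a alone.

How it is judged:
By the outcome, as a careful person would: the job done as asked, in the order asked, and still so for the second after the job is handed in, with the robot touching nothing.
It also fails if it takes over 72 s, if anything falls off the work surface, if the arm or the gripper's body presses on something with over 40 N, if the wrist force passes 120 N, or if a joint passes its speed limit or range.

### The arm

A 6-joint arm with a two-finger parallel gripper is mounted at the origin on a cart in front of the work surface, level with it; the furniture and walls round the work are solid. World frame = base frame: x ahead of the robot, y to its left, z up, the work surface at z = 0. Lengths are in m, angles in rad, forces in N, time in s.
With the tool pointing down it reaches from about 0.2 to 0.875 m from the base axis. Payload 3.4 kg.
Tool frame: the origin (TCP) lies between the finger pads; the fingertips stand 25 mm ahead of it and the grasp point (between the pads) lies 6 mm ahead of it (r.nose_length is the z of the fingertips in the tool frame, in m); z points along the fingers, y is the line along which they close (so a half turn about z gives the same grasp; the last joint's range is limited). The gripper opens to 94 mm and grips with 3 to 60 N. Pads are 16 mm wide; open, the fingers measure 119 mm over their backs; the gripper's body (75 mm by 177 mm) begins 78 mm behind the grasp point.
Start: joints at [-1.392, 0.276, 1.505, -0, 1.361, -0.121], TCP at [0.17, -0.549, 0.23] pointing down, gripper open.
Joint ranges: [-2.89, 2.89], [-0.75, 2.08], [0.22, 2.7], [-1.18, 4.32], [0.11, 2.71], [-2.7, 2.7]. Speed limits (rad/s): [2.57, 2.57, 3.14, 3.14, 3.14, 3.14].

### API

Orientations are given as a unit quaternion [w, x, y, z].
In Python, from plant import r, gripper_to, inverse_kinematics, vision, models, telemetry gives the robot as it stands. Calls block until the motion is done:
- r.move_to(position, orientation): joint-space move of the TCP to a pose.
- r.move_l(position, rot=None, vel=0.15, guard=None): straight line of the TCP; rot=None keeps the orientation; vel is the mean speed in m/s. With guard (N) it stops when the force on the tool has changed by that much, and returns True; else False.
- r.movej(angles): joint-space move.
- gripper_to(opening, f_grip=None): finger opening in m; f_grip is the grip in N (None keeps the last); returns when the fingers have stopped.
- r.hold(seconds).
- inverse_kinematics(position, orientation): joint angles nearest the present ones, or None.
- vision.snapshot(name): name is "scene" or "top"; returns the picture (480x640x3 uint8, red, green, blue); there is no depth.
- vision.get_calibration(name): a dict with "fx", "fy", "cx", "cy" (pixels), "position" and "orientation" of the camera in the world. Camera axes: x right, y down, z forward; pixel columns grow to the right and rows downward; lengths in m; the calibration is good to about 2 mm. A picture is of the moment at which its call begins. get_calibration takes no time and is no camera call.
A pose or a line that the arm cannot do raises r.PlanningError and nothing moves.
- r.sign_off(): hands the job in; it is judged then, once.
Trained networks look in the newest picture that a camera, given by its name, has taken for a name from the list of things; names that differ only in an ending like _2 or _b are one class to them, and where a whole thing is asked for, a point or a joint stands for the part that bears it (a point fixed in the world has none). Each returns a list of dicts, best first, with "score" (0 to 1); they miss things now and then, are a little off and sometimes report something else, mostly with a low value. They report only what shows in the picture. A call takes as long as a camera call. They do not tell look-alikes from the thing itself.
- models.boxes_of(thing, camera): "at" ([x, y, z] in m, in world coordinates, good to about 4 mm: the middle of the surface that is visible of it).
- models.regions_of(thing, camera): "pixels" (480x640 bool, what is visible of it).
- models.mark_of(thing, camera): "at" ([x, y, z] in m, in world coordinates, good to about 4 mm: a listed point, or the origin of a listed thing).
Readings, each from a call of its own:
- telemetry.current_t(): time.
- telemetry.current_joints(): joint angles.
- telemetry.current_dq(): joint speeds.
- telemetry.current_joint_efforts(): joint torques, N m.
- telemetry.current_ee_pos(): TCP position.
- telemetry.current_tool_rot(): TCP orientation.
- telemetry.current_wrist_force(): force on the tool from outside, world axes, zero at the start.
- telemetry.current_torque(): the same for the moment, N m.
- telemetry.current_opening(): finger opening in m.
- telemetry.current_finger_force(): force on a finger pad.
Only numpy, scipy, OpenCV 4.12 (cv2) and the standard library are available. Lean on these libraries where they do the work, as an engineer would, in place of code of your own. Each camera call takes 0.05 s, during which the arm holds its last target. There are 200 camera calls.

## Working session

There is one attempt and no reset: what is moved stays moved. The work goes in short steps, each a Python script; the robot and the scene stay as the last script left them, time stands still between calls to the robot, and variables do not carry over. Pictures are saved under pics/ and viewed, at most 10 in all, crops included, and the job is handed in when it is done.

```bash
ls; mkdir -p pics
python3 - <<'E'
from plant import r,vision,models,telemetry
import cv2,numpy as np
for c in("scene","top"):
    im=vision.snapshot(c); cv2.imwrite(f"pics/{c}0.png",im[:,:,::-1])
    k=vision.get_calibration(c); print(c,k)
    for n in["rack","low_seat","guard_bar","spice_a","cork_pad","spice_b","spice_c","pepper_mill","tin_tomato","salt_shaker","honey_jar","oil_bottle","ramekin_0","onion"]:
        print(n,[(np.round(d["at"],3).tolist(),round(d["score"],2)) for d in models.mark_of(n,c)][:4])
print(telemetry.current_t())
E
```

```text
pics
scene {'fx': 506.75220074758073, 'fy': 506.75220074758073, 'cx': 312.867218846919, 'cy': 234.98583913010202, 'position': array([-0.09554473,  0.71860341,  0.96956074]), 'orientation': array([ 0.15336475, -0.34956718,  0.84828615, -0.36700496])}
rack [([0.626, 0.134, -0.004], 0.6)]
low_seat [([0.576, 0.132, 0.037], 0.57)]
guard_bar [([0.463, -0.169, 0.0], 0.79)]
spice_a [([0.454, 0.197, 0.002], 0.96), ([0.621, 0.136, 0.008], 0.89), ([0.38, 0.258, -0.002], 0.84), ([0.623, 0.076, 0.01], 0.64)]
cork_pad [([0.626, 0.19, 0.003], 0.49)]
spice_b [([0.454, 0.197, 0.002], 0.96), ([0.621, 0.136, 0.008], 0.89), ([0.38, 0.258, -0.002], 0.84), ([0.623, 0.076, 0.01], 0.64)]
spice_c [([0.454, 0.197, 0.002], 0.96), ([0.621, 0.136, 0.008], 0.89), ([0.38, 0.258, -0.002], 0.84), ([0.623, 0.076, 0.01], 0.64)]
pepper_mill [([0.724, -0.098, -0.002], 0.84)]
tin_tomato [([0.594, -0.335, -0.001], 0.68)]
salt_shaker [([0.78, 0.048, 0.001], 0.9)]
honey_jar [([0.775, 0.191, -0.003], 0.87)]
oil_bottle [([0.739, 0.342, 0.0], 0.9)]
ramekin_0 [([0.431, 0.364, -0.003], 0.8)]
onion [([0.591, -0.22, -0.001], 0.74)
[... 522 characters left out ...]
57)]
cork_pad [([0.622, 0.188, 0.009], 0.77), ([0.577, 0.132, 0.038], 0.26), ([0.454, 0.199, -0.002], 0.19), ([0.631, 0.075, 0.005], 0.19)]
spice_b [([0.634, 0.074, 0.006], 0.95), ([0.626, 0.131, 0.01], 0.84), ([0.38, 0.259, 0.004], 0.82), ([0.454, 0.197, 0.001], 0.57)]
spice_c [([0.634, 0.074, 0.006], 0.95), ([0.626, 0.131, 0.01], 0.84), ([0.38, 0.259, 0.004], 0.82), ([0.454, 0.197, 0.001], 0.57)]
pepper_mill [([0.726, -0.096, 0.002], 0.78)]
tin_tomato [([0.587, -0.34, -0.0], 0.97)]
salt_shaker [([0.778, 0.042, 0.002], 0.54)]
honey_jar [([0.776, 0.194, -0.001], 0.61)]
oil_bottle [([0.743, 0.343, 0.0], 0.9)]
ramekin_0 [([0.431, 0.365, 0.002], 0.93)]
onion [([0.596, -0.218, 0.006], 0.76)]
1.5
```

View pics/top0.png

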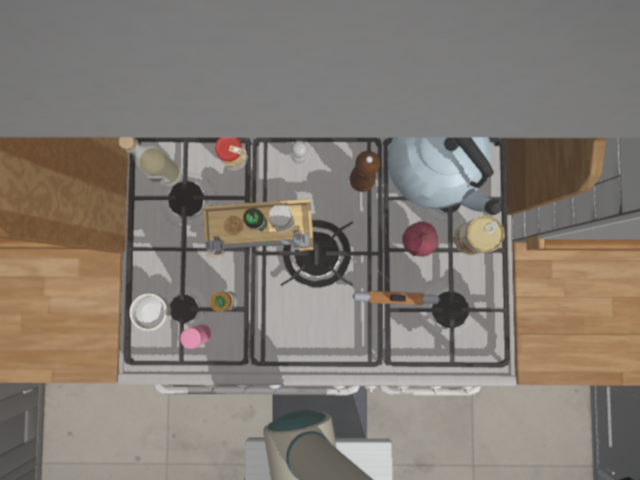

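View pics/scene0.png

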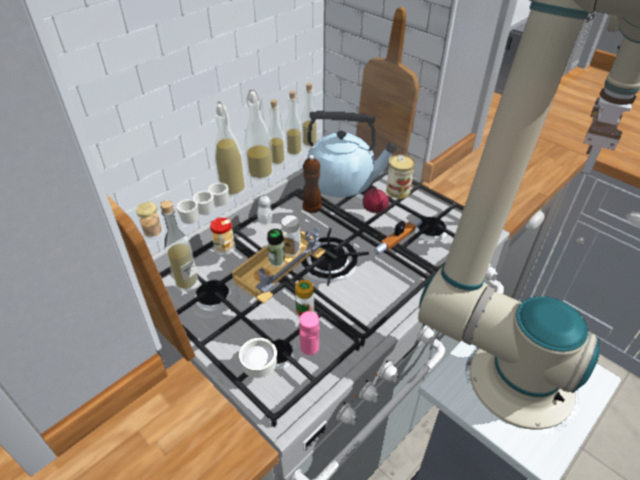

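The top picture has four jar-class candidates:
- Yellow lid, at (222,300) on the range
- Pink look-alike, at (195,337)
- Black/green jar, at (254,218) in the rack
- Whitish jar, at (281,215) in the rack

The yellow-lid jar matches the description, so I'll check it in a crop. The cork disc shows at (233,225) and the bar at (397,298).

```bash
cat > h.py <<'E'
from plant import r,gripper_to,inverse_kinematics,vision,models,telemetry
import cv2,numpy as np
from scipy.spatial.transform import Rotation as R
def topix(P,c):
    k=vision.get_calibration(c);q=k["orientation"]
    p=R.from_quat(np.roll(q,-1)).inv().apply(np.atleast_2d(P)-k["position"])
    return np.c_[k["fx"]*p[:,0]/p[:,2]+k["cx"],k["fy"]*p[:,1]/p[:,2]+k["cy"]]
def toplane(uv,c,z):
    k=vision.get_calibration(c);q=k["orientation"];uv=np.atleast_2d(uv)
    d=np.c_[(uv[:,0]-k["cx"])/k["fx"],(uv[:,1]-k["cy"])/k["fy"],np.ones(len(uv))]
    d=R.from_quat(np.roll(q,-1)).apply(d);o=k["position"]
    return o+d*((z-o[2])/d[:,2])[:,None]
def down(yaw): # tool y axis at yaw from world y
    q=(R.from_euler("z",yaw)*R.from_euler("x",np.pi)).as_quat(); return np.roll(q,1)
def T(m=""): print(m,"t",round(telemetry.current_t(),2),np.round(telemetry.current_ee_pos(),4),"F",np.round(telemetry.current_wrist_force(),1),"op",round(telemetry.current_opening(),4),"ff",np.round(telemetry.current_finger_force(),1))
E
python3 - <<'E'
from h import *
im={c:cv2.imread(f"pics/{c}0.png") for c in("top","scene")}
a=im["top"][190:330,180:320];b=im["scene"][215:355,225:365]
cv2.imwrite("pics/crop1.png",cv2.resize(np.hstack([a,b]),(800,400),interpolation=cv2.INTER_CUBIC))
a=im["top"][270:330,345:455];
cv2.imwrite("pics/crop2.png",cv2.resize(a,(770,420),interpolation=cv2.INTER_CUBIC))
for n,z in(("rack",.03),("guard_bar",.015)):
    m=models.regions_of(n,"top")[0]; p=np.argwhere(m["pixels"])[:,::-1].astype(float)
    w=toplane(p,"top",z)[:,:2]
    rc=cv2.minAreaRect((w*1000).astype(np.float32)); print(n,m["score"],len(p),rc)
    v=np.linalg.svd(w-w.mean(0))[2][0]; v*=np.sign(v[1]); print("yaw pca",np.arctan2(-v[0],v[1]),w.mean(0))
E
```

```text
rack 0.95 3642 ((613.7958984375, 134.31324768066406), (111.607666015625, 236.13015747070312), 4.322524070739746)
yaw pca 0.06447396565785317 [0.61439835 0.13692991]
guard_bar 0.95 926 ((462.3726806640625, -165.60836791992188), (190.36085510253906, 26.810400009155273), 87.16875457763672)
yaw pca -0.03948345023278017 [ 0.46233308 -0.16467691]
```

View pics/crop1.png

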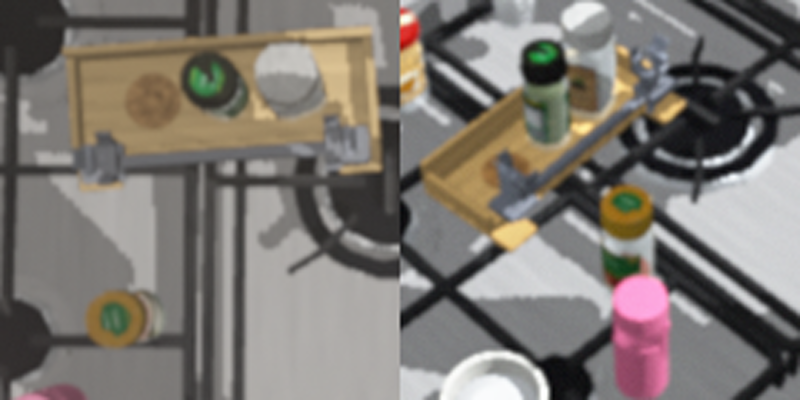

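View pics/crop2.png

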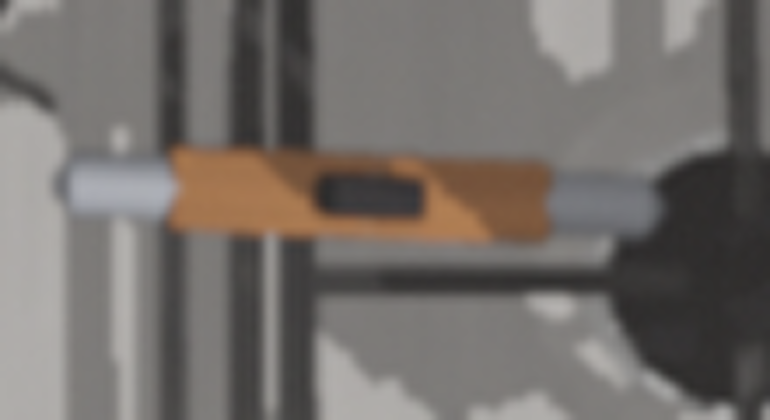

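The yellow-lid jar is confirmed at top (220,301); the pink one sits apart at (195,337). The bar's rod ends are at about (353,297) and (440,300). Next I'll refine the rack and bar poses with an overlay.

Run:
```python
from h import *
back=toplane([[202.7,206.4],[310,199.8]],"top",.042)
print("back edge",back)
e=toplane([[353.3,297.1],[439.9,299.6]],"top",.01); print("bar",e, e.mean(0)); print("grip",toplane([[397.9,297.9]],"top",.056))
yaw=.075;O=np.array([.626,.1335,0])
d=back[0]-back[1]; print("yaw edge",np.arctan2(-d[0],d[1]))
W=R.from_euler("z",yaw)
outs=[]
for c,(x0,y0) in(("top",(190,185)),("scene",(225,215))):
    im=cv2.imread(f"pics/{c}0.png")[y0:y0+90 if c=="top" else y0+100,x0:x0+133]
    im=cv2.resize(im,None,fx=6,fy=6 if 0 else 6,interpolation=cv2.INTER_CUBIC)[:540,:798]
    if c=="scene": im=im[:]
    def L(ps,col):
        q=(topix(O+W.apply(np.array(ps)),c)-[x0,y0]+.5)*6
        cv2.polylines(im,[q.astype(np.int32)],False,col,1)
    L([[.042,-.118,.042],[.042,.118,.042],[.042,.118,0],[-.042,.118,0],[-.042,-.118,0],[.042,-.118,0]],(0,0,255))
    a=np.linspace(0,6.3,30); L(np.c_[.022*np.cos(a),.056+.022*np.sin(a),a*0+.009],(255,0,0))
    for h in(.038,.068):
        L([[-.048,-.084,h],[-.048,.084,h]],(0,255,255) if h>.05 else (0,255,0))
    outs.append(im)
cv2.imwrite("pics/ov_top.png",outs[0]);cv2.imwrite("pics/ov_scene.png",outs[1])
```

```text
back edge [[0.6575033  0.25250199 0.042     ]
 [0.67238746 0.01955277 0.042     ]]
bar [[ 0.46180895 -0.07584173  0.01      ]
 [ 0.45694333 -0.26588177  0.01      ]] [ 0.45937614 -0.17086175  0.01      ]
grip [[ 0.46139976 -0.16712672  0.056     ]]
yaw edge 0.06380769441512739
```

View pics/ov_top.png

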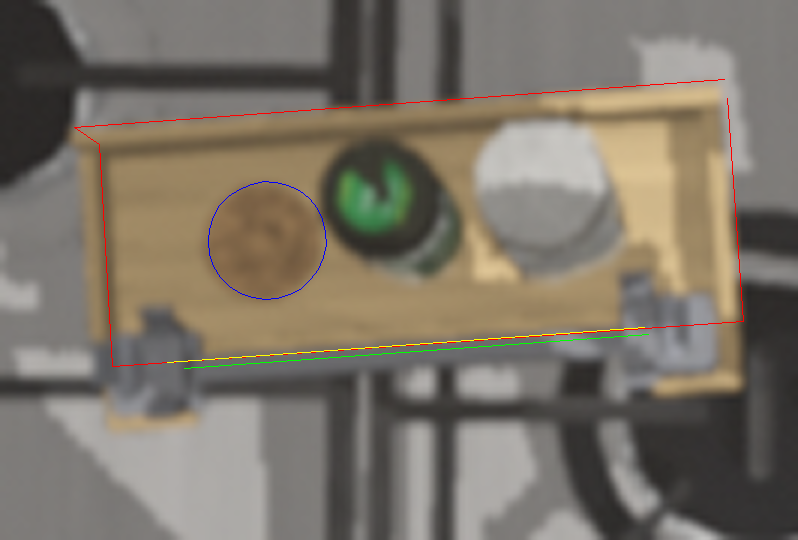

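The top overlay shows the rack about 2 to 3 mm nearer the robot than drawn, with yaw about 0.065. The cork fits at crop (263,242). I'll use O=(0.6235,0.134) and place the jar.

```bash
cat >> h.py <<'E'
YAW=.065;O=np.array([.6235,.134,0]);RX=R.from_euler("z",YAW)
CORK=O+RX.apply([0,.056,0]); SEAT=np.array([.576,.1315,0])
E
python3 - <<'E'
from h import *
print(CORK,O+RX.apply([-.048,0,0]))
J=np.array([.454,.197,0])
c=[down(YAW+s*np.pi/2) for s in(1,-1)]
sol=[inverse_kinematics([*J[:2],.086],q) for q in c]; print([None if s is None else np.round(s,2) for s in sol])
ok=[(abs(s[5]),i) for i,s in enumerate(sol) if s is not None]; q=c[min(ok)[1]]
gripper_to(.075,25)
r.move_to([*J[:2],.20],q);T()
r.move_l([*J[:2],.086],vel=.15);T("at jar")
gripper_to(.03,25);T("gripped")
r.move_l([*J[:2],.235],vel=.2);T("lift")
r.move_to([*CORK[:2],.235],q);T("above cork")
im=vision.snapshot("top");cv2.imwrite("pics/j.png",im[150:300,150:350,::-1].repeat(4,0).repeat(4,1))
E
```

```text
[0.61986256 0.18988174 0.        ] [0.57560136 0.1308822  0.        ]
[array([ 0.27,  0.29,  1.89, -0.  ,  0.97,  0.2 ]), None]
 t 4.93 [0.4544 0.1964 0.2   ] F [ 1.1 -0.  -0.6] op 0.0751 ff 0.0
at jar t 5.84 [0.4548 0.1971 0.0866] F [ 0.8 -0.7  0. ] op 0.075 ff 0.0
gripped t 6.47 [0.4541 0.1971 0.0862] F [ 0.2 -0.1  2. ] op 0.0409 ff 25.0
lift t 7.36 [0.453  0.1967 0.2337] F [-0.3  0.1 -1.1] op 0.0408 ff 25.0
above cork t 8.06 [0.6181 0.1898 0.2333] F [-0.7  0.3 -0.8] op 0.0407 ff 25.0
```

View pics/ov_scene.png

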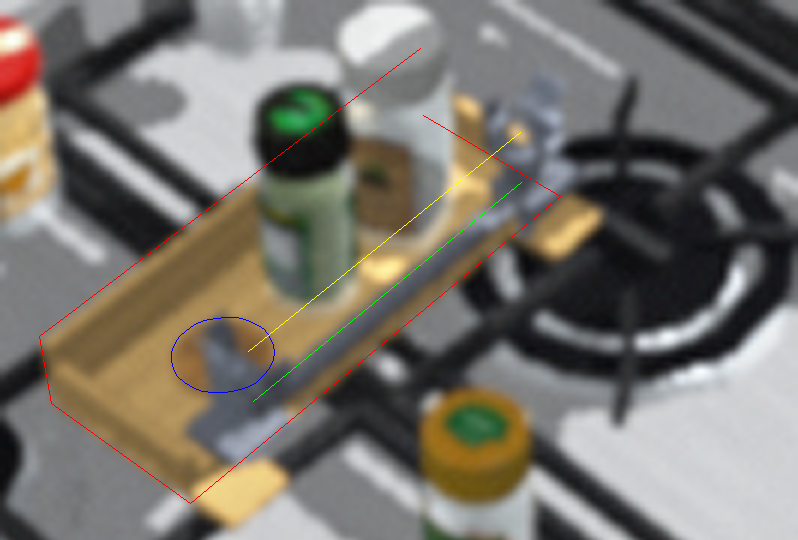

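The scene overlay fits the rack to within a few mm, with the frame near its lower setting. The jar is held, so I'll lower it onto the cork.

Run:
```python
from h import *
p=toplane([[233.3,224.8]],"top",.009)[0];print(p)
t=(p+CORK)/2; print(t)
r.move_l([*t[:2],.125],vel=.15)
r.hold(.2);T()
g=r.move_l([*t[:2],.089],vel=.04,guard=4);T(f"down {g}")
gripper_to(.062);T("open")
r.move_l([*t[:2],.22],vel=.25);T()
r.move_to([.4615,-.168,.18],down(-.035));T()
im=vision.snapshot("scene");cv2.imwrite("pics/s2.png",cv2.resize(im[190:340,200:400,::-1],(800,600),interpolation=cv2.INTER_CUBIC))
vision.snapshot("top")
for c in("scene","top"):print([(np.round(d["at"],3).tolist(),round(d["score"],2)) for d in models.mark_of("spice_a",c)][:4])
```

```text
[0.62130311 0.19098224 0.009     ]
[0.62058284 0.19043199 0.0045    ]
 t 9.19 [0.6212 0.1906 0.1262] F [-0.1  0.8 -1.1] op 0.0407 ff 25.0
down True t 9.92 [0.6204 0.1904 0.0939] F [ 0.7 -0.6  2.8] op 0.0405 ff 25.0
open t 10.46 [0.6194 0.1902 0.0931] F [-0.5 -1.   0.3] op 0.062 ff 0.0
 t 11.12 [0.6198 0.1903 0.219 ] F [ 0.3  0.5 -0.2] op 0.0616 ff 0.0
 t 12.58 [ 0.462  -0.1676  0.1798] F [-0.3  0.4  0.1] op 0.0619 ff 0.0
[([0.628, 0.078, 0.011], 0.98), ([0.622, 0.133, 0.007], 0.89), ([0.622, 0.187, 0.01], 0.87), ([0.38, 0.261, -0.0], 0.83)]
[([0.62, 0.191, 0.007], 0.76), ([0.626, 0.134, 0.007], 0.75), ([0.629, 0.074, 0.006], 0.73), ([0.379, 0.257, 0.005], 0.65)]
```

View pics/s2.png

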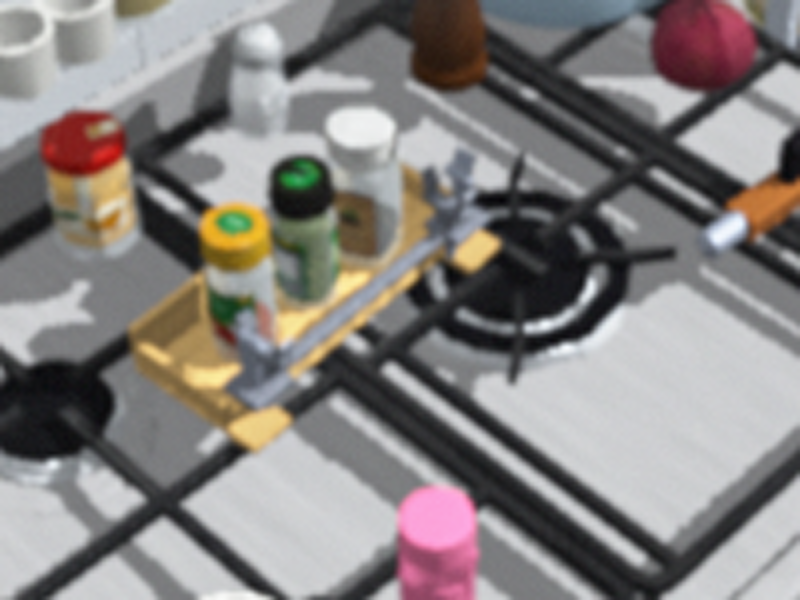

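The yellow-lid jar stands on the cork at crop (237,270), and its neighbours are undisturbed. Next is the bar.

Run:
```python
from h import *
r.move_l([.4615,-.168,.0465],vel=.12,guard=6);T("at bar")
gripper_to(.02,45);T("grip")
r.hold(.2);zg=telemetry.current_ee_pos()[2]
r.move_l([.4615,-.168,.2165],vel=.2);T("lift")
r.move_to([*SEAT[:2],.2165],down(YAW));r.hold(.3);T("above seat")
p=telemetry.current_ee_pos();zb=p[2]-zg
print("zb",zb)
for c in("top","scene"):
    im=vision.snapshot(c)
    if c=="top":cv2.imwrite("pics/b_top.png",cv2.resize(im[150:300,170:370,::-1],(800,600),interpolation=cv2.INTER_CUBIC))
    print(c,[(np.round(d["at"],4).tolist(),round(d["score"],2)) for d in models.mark_of("guard_bar",c)][:2])
    m=models.regions_of("guard_bar",c)
    if m:
        w=toplane(np.argwhere(m[0]["pixels"])[:,::-1].astype(float),c,zb+.015)[:,:2]
        print(m[0]["score"],cv2.minAreaRect((w*1000).astype(np.float32)))
np.save("zg.npy",zg)
```

```text
at bar t 14.04 [ 0.4621 -0.1683  0.0471] F [-1.1  0.  -0.3] op 0.0623 ff 0.0
grip t 14.64 [ 0.4617 -0.1682  0.0467] F [-0.6 -0.9  1.5] op 0.0297 ff 45.0
lift t 15.84 [ 0.4605 -0.1674  0.2151] F [ 0.   0.1 -2.9] op 0.0299 ff 45.0
above seat t 17.36 [0.5761 0.1305 0.2167] F [ 0.1 -0.  -2.7] op 0.029 ff 45.0
zb 0.17002581656701138
top [([0.7267, -0.0993, 0.0004], 0.3), ([0.7781, 0.192, -0.0007], 0.25)]
0.73 ((582.5831909179688, 70.7481689453125), (17.042131423950195, 67.99200439453125), 0.12660394608974457)
scene [([0.5803, 0.13, 0.1719], 0.87)]
0.75 ((576.4548950195312, 133.84295654296875), (62.90686798095703, 189.62413024902344), 14.982434272766113)
```

View pics/b_top.png

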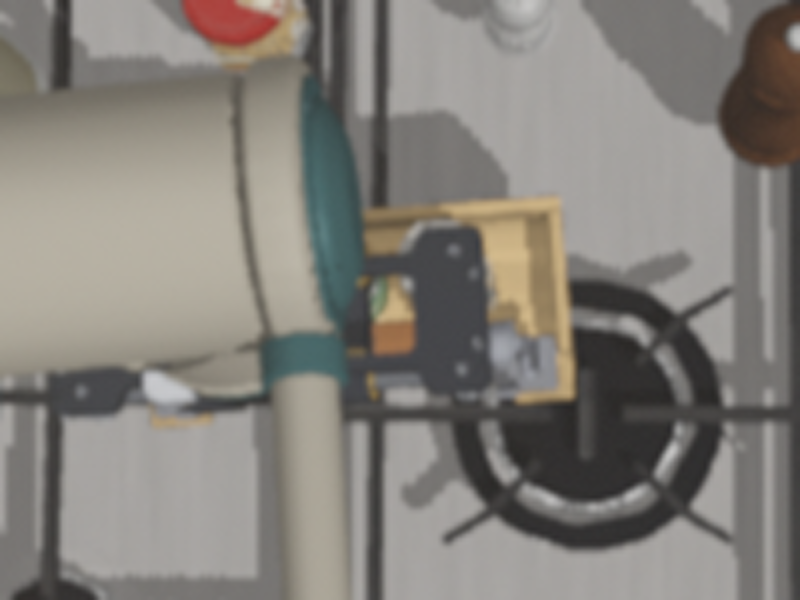

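The arm hides the bar from the top camera; the scene camera places it over the seat within a few mm. I'll descend by feel until first contact.

```bash
cat >> h.py <<'E'
import os
zg=float(np.load("zg.npy")) if os.path.exists("zg.npy") else 0
def S(m=""):
    p=telemetry.current_ee_pos();print(m,"t",round(telemetry.current_t(),2),"bar z",round((p[2]-zg)*1000,1),"xy",np.round(p[:2]*1000,1),"F",np.round(telemetry.current_wrist_force(),1),"M",np.round(telemetry.current_torque(),2))
E
python3 - <<'E'
from h import *
print(toplane([[257.8,243.3]],"top",.055))
X,Y=.5757,.1315
r.move_l([X,Y,zg+.105],vel=.1);r.hold(.3);S()
g=r.move_l([X,Y,zg+.040],vel=.018,guard=3.5);S(g)
r.hold(.2);S()
E
```

```text
[[0.57635659 0.13022649 0.055     ]]
 t 18.76 bar z 105.6 xy [576.  131.5] F [-0.3  0.5 -1.3] M [ 0.   -0.03 -0.02]
True t 20.71 bar z 70.3 xy [575.8 131.1] F [ 1.1 -0.3 -0. ] M [-0.04 -0.29 -0.02]
 t 20.91 bar z 70.0 xy [575.7 131.1] F [ 2.7 -1.  -0.1] M [-0.23 -0.38 -0.01]
```

Run:
```python
from h import *
X,Y=.5765,.1315
z=.0695
while z>.060:
    g=r.move_l([X,Y,zg+z],vel=.02,guard=8);f=telemetry.current_wrist_force();S((g,round(z*1000,1)))
    if f[2]>9 or np.hypot(f[0],f[1])>7: break
    z-=.0007
```

```text
(False, 69.5) t 21.16 bar z 69.5 xy [576.3 131.5] F [ 0.7 -0.4  2.5] M [-0.08  0.04  0.13]
(False, 68.8) t 21.41 bar z 69.1 xy [576.5 131.6] F [-0.6 -0.5  3. ] M [-0.05  0.15  0.06]
(False, 68.1) t 21.66 bar z 68.6 xy [576.7 131.6] F [-0.9 -0.6  5. ] M [-0.07  0.09  0.11]
(False, 67.4) t 21.91 bar z 67.9 xy [576.9 131.7] F [-0.7 -0.8  4.5] M [-0.06  0.09  0.01]
(False, 66.7) t 22.16 bar z 66.5 xy [577.1 131.4] F [1.8 0.4 1.5] M [-0.34 -0.33 -0.01]
(False, 66.0) t 22.41 bar z 65.1 xy [576.1 131.5] F [ 1.   0.3 -2.2] M [-0.16 -0.28  0.01]
(False, 65.3) t 22.66 bar z 65.2 xy [576.1 131.6] F [-0.2 -0.9  0.8] M [-0.12 -0.01 -0.05]
(False, 64.6) t 22.91 bar z 64.8 xy [576.3 131.6] F [-0.8 -0.4  2.6] M [-0.01  0.19  0.04]
(False, 63.9) t 23.16 bar z 63.6 xy [576.7 131.4] F [ 0.9 -0.  -0.3] M [-0.13 -0.1  -0.05]
(False, 63.2) t 23.41 bar z 62.8 xy [576.7 131.5] F [ 0.2 -0.1 -1.2] M [-0.11 -0.19 -0.03]
(False, 62.5) t 23.66 bar z 62.1 xy [576.6 131.5] F [ 2.2  0.  -3.2] M [-0.15 -0.34 -0.08]
(False, 61.8) t 23.91 bar z 61.2 xy [576.4 131.4] F [ 0.6 -0.7 -4.9] M [-0.14 -0.44  0.  ]
(False, 61.1) t 24.16 bar z 60.9 xy [576.2 131.5] F [ 1.6 -1.2 -3.1] M [-0.12 -0.25 -0.03]
(False, 60.4) t 24.41 bar z 60.1 xy [576.3 131.4] F [ 1.   0.2 -5. ] M [-0.2  -0.25  0.02]
```

The clips spread at about 68 mm and are now pulling the bar down, so I'll go on to the hard floor.

Run:
```python
from h import *
X,Y=.5765,.1315
z=.0597
while z>.050:
    g=r.move_l([X,Y,zg+z],vel=.02,guard=8);f=telemetry.current_wrist_force();S((g,round(z*1000,1)))
    if f[2]>3.5 or np.hypot(f[0],f[1])>7: break
    z-=.0007
```

```text
(False, 59.7) t 24.66 bar z 59.3 xy [576.4 131.4] F [ 1.4 -0.6 -6.7] M [-0.22 -0.28  0.08]
(False, 59.0) t 24.91 bar z 58.7 xy [576.5 131.5] F [ 1.1 -0.  -6.6] M [-0.18 -0.3   0.07]
(False, 58.3) t 25.16 bar z 58.1 xy [576.5 131.5] F [ 2.5 -1.2 -7.7] M [-0.13 -0.37  0.13]
(False, 57.6) t 25.41 bar z 57.6 xy [576.5 131.5] F [ 1.4 -0.4 -5.1] M [-0.13 -0.27  0.07]
(False, 56.9) t 25.66 bar z 57.5 xy [576.6 131.5] F [ 0.4 -1.1 -0.7] M [-0.14  0.06  0.02]
(False, 56.2) t 25.91 bar z 57.5 xy [576.6 131.5] F [-1.1 -1.5  6.6] M [-0.12  0.36  0.08]
```

It reaches the hard floor at 57.5 mm. The load is small and even, so I'll unload, release, retreat and look.

Run:
```python
from h import *
X,Y=.5765,.1315
r.move_l([X,Y,zg+.0569],vel=.02);S()
gripper_to(.06);S()
r.move_l([X,Y,zg+.2],vel=.15);S()
r.move_to([.40,-.15,.30],down(0))
outs=[]
for c,(x0,y0) in(("top",(190,185)),("scene",(230,210))):
    im=vision.snapshot(c); outs.append(cv2.resize(im[y0:y0+90,x0:x0+133,::-1],(800,300) if 0 else (443,300),interpolation=cv2.INTER_CUBIC))
    print(c,[(np.round(d["at"],4).tolist(),round(d["score"],2)) for d in models.mark_of("guard_bar",c)][:2])
    cv2.imwrite(f"pics/f_{c}.png",cv2.resize(im[y0:y0+90,x0:x0+133,::-1],(798,540),interpolation=cv2.INTER_CUBIC))
a=[cv2.resize(cv2.imread(f"pics/f_{c}.png"),(590,300)) if 0 else cv2.imread(f"pics/f_{c}.png")[:,:] for c in("top","scene")]
cv2.imwrite("pics/final.png",cv2.resize(np.vstack(a),(443*1,600)))
S()
```

```text
t 26.16 bar z 57.5 xy [576.6 131.5] F [-0.2 -0.9  4.2] M [-0.18  0.25  0.02]
 t 26.82 bar z 56.8 xy [576.5 131.5] F [-0.  -0.5  0.6] M [-0.    0.04  0.  ]
 t 27.92 bar z 199.0 xy [575.9 131.4] F [-0.2 -0.3 -0.4] M [0.   0.05 0.02]
top [([0.5792, 0.1293, 0.0572], 0.7), ([0.6263, 0.1337, -0.0005], 0.36)]
scene [([0.5819, 0.1302, 0.0572], 0.68), ([0.4317, 0.3637, -0.003], 0.23)]
 t 29.39 bar z 253.0 xy [ 400.6 -149.4] F [-0.5 -0.2 -0.1] M [0.05 0.03 0.03]
```

View pics/final.png

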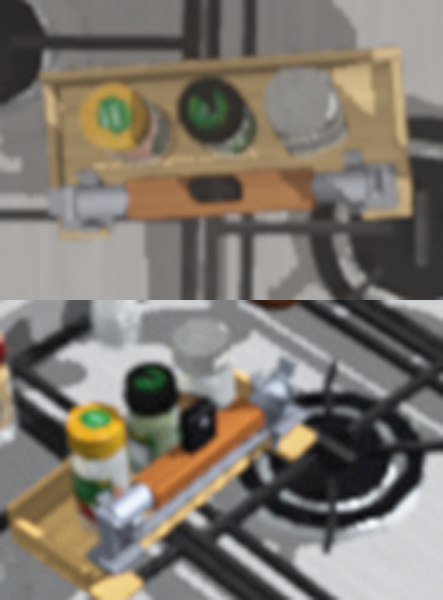

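The picture shows the bar in both saddles, parallel to the frame, with all three jars standing. A light touch on each half will confirm it's level and home.

Run:
```python
from h import *
B=np.array([.5765,.1315,0])
gripper_to(0.0)
for s in(1,-1):
    p=B+RX.apply([0,s*.045,0])
    r.move_to([*p[:2],.17],down(YAW))
    r.move_l([*p[:2],.112],vel=.1);r.hold(.2)
    g=r.move_l([*p[:2],.098],vel=.015,guard=5);r.hold(.1)
    print(s,g,"top z mm",(telemetry.current_ee_pos()[2]-r.nose_length)*1000);S()
    r.move_l([*p[:2],.17],vel=.15)
r.move_to([.40,-.15,.30],down(0));gripper_to(.08);S()
vision.snapshot("top");vision.snapshot("scene")
for n in("spice_a","guard_bar"):
  for c in("top","scene"):print(n,c,[(np.round(d["at"],3).tolist(),round(d["score"],2)) for d in models.mark_of(n,c)][:4])
```

```text
1 True top z mm 77.75419740091552
 t 33.52 bar z 56.1 xy [573.4 176.4] F [-0.4 -0.5  5.4] M [ 0.02  0.09 -0.  ]
-1 True top z mm 77.73775428156912
 t 36.26 bar z 56.1 xy [579.3  86.6] F [-0.2 -0.2  5.1] M [ 0.02  0.07 -0.03]
 t 39.37 bar z 253.3 xy [ 400. -150.] F [ 1.   0.4 -0.4] M [ 0.03 -0.02  0.06]
spice_a top [([0.629, 0.077, 0.003], 0.85), ([0.621, 0.192, 0.008], 0.78), ([0.383, 0.259, 0.004], 0.62), ([0.626, 0.131, 0.009], 0.55)]
spice_a scene [([0.38, 0.257, -0.003], 0.87), ([0.63, 0.079, 0.011], 0.8), ([0.623, 0.187, 0.011], 0.59), ([0.624, 0.134, 0.006], 0.56)]
guard_bar top [([0.578, 0.13, 0.036], 0.63), ([0.577, 0.131, 0.058], 0.59), ([0.728, -0.095, 0.004], 0.19)]
guard_bar scene [([0.583, 0.129, 0.059], 0.61)]
```

Both halves read a top height of 77.7 mm, so the bar is level and home.

```bash
python3 -c "
from h import *
print(r.sign_off())"
```

```text
the job is handed in; nothing more can be done
None
```

The job is handed in: the yellow-lid jar stands upright on the cork disc, the guard bar is snapped in at both ends, level and resting on the saddle floor, and the robot has let go and moved clear at about 39 s.

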